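# Clamp a glass column in a hinged tube clamp with its swing bolt

### The job

The glass column lies loose in the open tube clamp. Swing the blue hinged half over onto the column, then swing the brass cross-bar bolt up into the hinged half's slot and push the bar over the lip so that it drops into its seat and holds the clamp shut by itself. Work by feel and gently: the column must stay in its saddle, it and the bar must not be forced (keep pushes on the clamp under about 12 N), and the things round about stay where they are.

Things in the scene. Friction and masses are not known exactly. Their poses are not given: they have to be found in the camera images.
- clamp: grey tube clamp screwed to the worktop, foot 108 x 64 x 8 mm. Origin at the centre of the foot's underside; x runs from the bolt side (-x) to the hinge side (+x), y along the column, z up. Its V saddle holds the column's axis at x 0, z 60 mm. It may not be shoved hard: the bar forced on the blue half with more than 22 N, or the blue half on the glass with more than 60 N, does damage.
- hinge (a point): nominal hinge axis of the blue half, in the clamp at x 38, y 0, z 78 mm, axis along y. The true axis may lie up to 8 mm either way along clamp x, because the hinge's steel block is locked anywhere in a slotted foot; the whole blue half is offset with it. The offset is not measured: look, or feel for lip and stop.
- flap (a joint): angle of the blue half, rad: 0 level and shut, grows as it opens; starts at 1.75 to 2.1 (thrown back past upright), stop at 2.2. Stiff hinge: stays where left, about 1.5 N at the far end moves it. Level, from the hinge axis towards -x: plate 28 mm wide, 70 mm long, top 7 mm above the axis; ridge (bar's stop) at 64 to 70.5 mm, 15 mm above the axis.
- lug (a point): point on the fixed foot below the prongs, in the clamp at x -38, y 0, z 8 mm. The blue half ends in two prongs, each 9 mm wide, beside a 10 mm slot open at the end. Along them, from the hinge axis: flat seat 70.5 to 80 mm, 7 mm above the axis; round lip at 82 mm, 2.5 mm above the seat; nose ramping down 38 degrees to 94 mm.
- saddle (a point): column axis in the saddle, in the clamp at x 0, y 0, z 60 mm. A springy rubber liner under the blue half, 38 mm from the hinge axis, meets the glass at a flap angle of 0.02 to 0.035; from there the far end springs back with about 1 to 3 N per mm (more the farther the hinge is set back). When the bar is seated it holds the flap near 0.
- bolt (a joint): angle of the swing bolt, rad: 0 upright, grows as it swings out to clamp -x; starts at 1.15 to 1.42, range -0.25 to 1.5; stays where left. Pushed in, the bar meets the nose about 15 mm before the seat, climbs it with 4 to 12 N sideways, springing the blue half down, snaps over the lip 6 mm before the seat and meets the stop. Seated it reads -0.15 to 0.15, after the hinge offset.
- bolt_pivot (a point): pivot of the swing bolt, in the clamp at x -38, y 0, z 30 mm, axis along y.
- bar (a point): centre of the brass cross bar on the swing bolt, 60 mm from its pivot. The bar is round, 10 mm thick, 34 mm long, parallel to clamp y, with round ends; it can be held by its two ends, where it turns in the grip. Beyond it a black round-ended knob, 12 mm thick, reaches to 86 mm from the pivot. Seated, its centre is about 76 mm from the hinge axis and 12 mm above it.
- column: glass column, 32 mm across, 190 mm long, blue end fittings 38 mm across (70 to 90 mm from the middle), origin at the middle of its axis, y along it; loose in the saddle.
- bottle_stain: bystander: amber bottle with black cap, 48 mm wide, 88 mm tall; origin at the centre of its underside
- beaker: bystander: clear beaker, 56 mm wide, 62 mm tall; origin at the centre of its underside
- petri_c: bystander: petri dish with pink filling, 60 mm wide, 15 mm tall; origin at the centre of its underside
- tally_counter: bystander: white round tally counter, 50 mm wide, 25 mm tall; origin at the centre of its underside
- bottle_pbs: bystander: white bottle with blue cap, 56 mm wide, 105 mm tall; origin at the centre of its underside
Mind the look-alikes: they are no part of the job. There is more than one size of the clamp; the job needs the smaller. Of the things that look like the column, the larger one is meant.

How it is judged:
On the way, in this order (a step that is already met when the one before it is completed fails the run):
1. the blue half lies over the column (under 0.15 rad open), with the bolt still swung out (value of joint flap below 0.15 rad and value of joint bolt above 0.5 rad), for 0.2 s.
2. the bar is in its seat behind the lip (value of joint flap between -0.06 and 0.06 rad and x of bar in the frame of flap between -0.0785 and -0.0735 m and z of bar in the frame of flap between 0.009 and 0.0145 m and contact force between bolt and flap above 0.3 N and contact force between flap and column above 3 N), for 0.2 s.
At the end, for the whole second after the job is handed in: The blue half is shut (within 0.06 rad of level) and presses on the column (over 3 N); the bar lies in its seat between lip and stop (73.5 to 78.5 mm from the hinge axis, 9 to 14.5 mm above it), loaded by the liner; the column is at rest in the saddle; the fingers touch nothing (all of step 2 and linear speed of column below 0.02 m/s and distance between column and clamp below 0.075 m and contact force between the fingers and clamp below 0.2 N and velocity of joint flap below 0.05 rad/s).
It fails at once if the column is pressed with more than 60 N (contact force between flap and column above 60 N).
It fails at once if the bar is forced against the blue half with more than 22 N (contact force between bolt and flap above 22 N).
It fails at once if the column is shifted by more than 25 mm (distance of column from where it was at the start of the episode above 0.025 m).
It fails at once if a thing standing round about is moved by more than 20 mm (distance of any of bottle_stain, beaker, petri_c, tally_counter, bottle_pbs from where it was at the start of the episode above 0.02 m).
It also fails if it takes over 72 s, if anything falls off the work surface, if the arm or the gripper's body presses on something with over 40 N, if the wrist force passes 120 N, or if a joint passes its speed limit or range.

### The arm

A 6-joint arm with a two-finger parallel gripper is mounted at the origin on a cart in front of the work surface, level with it; the furniture and walls round the work are solid. World frame = base frame: x ahead of the robot, y to its left, z up, the work surface at z = 0. Lengths are in m, angles in rad, forces in N, time in s.
With the tool pointing down it reaches from about 0.275 to 0.75 m from the base axis. Payload 10.2 kg.
Tool frame: the origin (TCP) lies on the centre line of the jaws, within the pads' length; the fingertips stand 17 mm ahead of it and the grasp point (between the pads) lies 2 mm behind it; z points along the fingers, y is the line along which they close (so a half turn about z gives the same grasp; the last joint's range is limited). The gripper opens to 85 mm and grips with 20 to 120 N. Pads are 22 mm wide; open, the fingers measure 114 mm over their backs; the gripper's body (76 mm by 85 mm) begins 54 mm behind the grasp point. The pads swing forward as they close: fully open they stand 13 mm farther back than shut.
Start: joints at [1.005, 0.313, 1.498, -0, 1.331, -0.223], TCP at [0.176, 0.494, 0.248] pointing down, gripper open.
Joint ranges: [-2.94, 2.94], [-0.97, 2.17], [0.19, 2.56], [-1.23, 4.37], [0.02, 3.11], [-2.88, 2.88]. Speed limits (rad/s): [2.39, 2.39, 3.01, 3.14, 3.14, 3.14].

### API

Orientations are given as a rotation vector (axis times angle).
In Python, from cell import bot, imaging gives the robot as it stands.
- The arm moves only by the shell command python3 -m creep 'ROWS' [FORCE]. ROWS is a JSON object of lists of equal length, an entry for each row: "claw": the opening, from 0 (shut) to 1 (fully open); "travel": the shift along the world's x, y, z in units of 120 mm (1.0 is 120 mm), a list of three; "rot": the turn, a rotation vector about the world's x, y, z in units of pi rad (1.0 is pi rad), a list of three. A call has 1 to 20 rows; each row shifts and turns the commanded pose from where the row before left it; what a row does not reach is not made up. A row lasts 1/8 s, in which the tool goes at most 62.5 mm and 10.7 degrees, less where a joint would pass 70% of its speed; a pose out of reach is approached as far as the arm can. A call with a number of a shift or a turn outside -1 to 1 is refused whole. A call with a gripper value outside its range is refused whole. The fingers move at their own pace and stop on an object; FORCE is the grip in N (left out, the last holds). Time passes only in rows, so rows that do not move let the fingers close. It gives the time, the measured TCP pose, the force, the opening and the grip force at its end, in the units of the state.
- bot.observe(): the state, without advancing time (a new reading comes with each control period).
- imaging.camera(name): name is "side" or "top"; returns the picture (420x560x3 uint8, red, green, blue); there is no depth.
- imaging.camera_model(name): a dict with "fov_y" (degrees; the focal length in pixels is half the picture's height over the tangent of half this angle, whatever the lens; pixels are square), "cx", "cy" (the principal point, pixels), "D" ([k1, k2, p1, p2, k3] as OpenCV has them; the pictures are not rectified), "rvec" (rotation vector, rad) and "tvec" (3), from world to camera coordinates, as OpenCV has them. Camera axes: x right, y down, z forward; pixel columns grow to the right and rows downward; lengths in m; the calibration is good to about 2 mm. A picture is of the moment at which its call begins. camera_model takes no time and is no camera call.
- bot.finish_job(): hands the job in; it is judged then, once.
The state is a dict: "clock": time; "joints": joint angles; "qvel": joint speeds; "joint_torque": joint torques, N m; "eef_pos": TCP position; "tcp_rot": TCP orientation; "wrist_force": force on the tool from outside, world axes, zero at the start; "wrist_torque": the same for the moment, N m; "opening": opening from 0.0 (shut) to 1.0 (fully open); "gripper_force": force on a finger pad.
Only numpy, scipy, OpenCV 4.12 (cv2) and the standard library are available. Lean on these libraries where they do the work, as an engineer would, in place of code of your own. Each camera call takes 0.05 s, during which the arm holds its last target. There are 200 camera calls.

## Working session

There is one attempt and no reset: what is moved stays moved. The work goes in short steps, Python scripts to look and compute and a shell command to move; the robot and the scene stay as the last step left them, time stands still between calls to the robot, and variables do not carry over. Pictures are saved under pics/ and viewed, at most 10 in all, crops included, and the job is handed in when it is done.

```bash
mkdir -p pics
python3 - <<'E'
from cell import bot, imaging
import cv2
for n in ("top","side"):
    im=imaging.camera(n); cv2.imwrite(f"pics/{n}0.png",im[:,:,::-1]); m=imaging.camera_model(n); print(n,m)
print(bot.observe())
E
```

```text
top {'fov_y': 49.21768938875778, 'cx': 281.09008206367866, 'cy': 207.41667145790345, 'D': array([0.01700237, 0.        , 0.        , 0.        , 0.        ]), 'rvec': array([ 2.13038124, -2.1018637 ,  0.21162328]), 'tvec': array([-0.04864481,  0.5849293 ,  1.26381726])}
side {'fov_y': 48.95895708197635, 'cx': 282.6046162835739, 'cy': 206.91111270020548, 'D': array([-0.00439703,  0.        ,  0.        ,  0.        ,  0.        ]), 'rvec': array([ 2.14129598, -0.69226268,  0.33935194]), 'tvec': array([-0.50868324,  0.25689333,  0.82775246])}
{'clock': 0.1, 'joints': array([ 1.00458350e+00,  3.13392643e-01,  1.49833431e+00,  1.72315939e-05,
        1.33101282e+00, -2.23390893e-01]), 'qvel': array([-0.00011133, -0.00318413, -0.00333547, -0.00221287, -0.00030328,
       -0.00091016]), 'joint_torque': array([ 3.13662931e-03, -4.12898326e+01, -2.60141230e+01, -1.53495021e-04,
        3.01318483e-03,  1.03193537e-05]), 'eef_pos': array([0.17636815, 0.49427335, 0.2478031 ]), 'tcp_rot': array([-5.35798664e-01, -3.09510135e+00,  1.65293279e-03]), 'wrist_force': array([0.21883092, 0.05825746, 0.01869466]), 'wrist_torque': array([-0.001917  ,  0.0430977 , -0.02090586]), 'gripper_force': 0.0, 'opening': 0.9974856588343776}
```

View pics/top0.png

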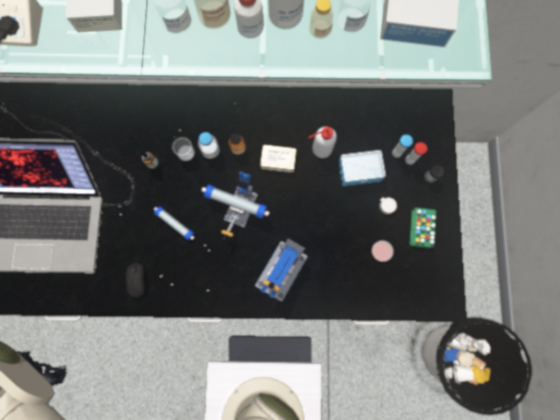

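View pics/side0.png

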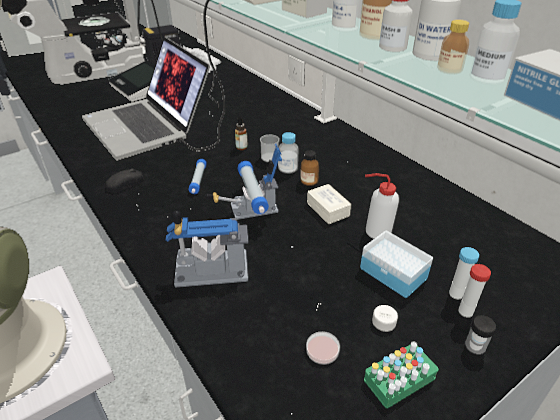

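The two clamp candidates are at top (240,203), with the loose column and an open blue half, and at top (282,270), which is shut and larger. The column candidates are (236,201), the longer one, and (174,223), the shorter. The clamp at (240,203) with the longer column fits the description, so I'll confirm it in an enlarged crop.

```bash
cat > h.py <<'E'
import numpy as np, cv2
from cell import bot, imaging
def K(m):
    f=210/np.tan(np.radians(m["fov_y"]/2)); return np.array([[f,0,m["cx"]],[0,f,m["cy"]],[0,0,1]])
def ray(n,uv):
    m=imaging.camera_model(n); p=cv2.undistortPoints(np.array([[uv]],float),K(m),m["D"])[0,0]
    R=cv2.Rodrigues(m["rvec"])[0]; d=R.T@np.array([*p,1]); return -R.T@m["tvec"], d/np.linalg.norm(d)
def onz(n,uv,z):
    c,d=ray(n,uv); return c+d*(z-c[2])/d[2]
def two(a,b):
    c1,d1=ray("top",a); c2,d2=ray("side",b)
    s=np.linalg.lstsq(np.c_[d1,-d2],c2-c1,rcond=None)[0]; p,q=c1+s[0]*d1,c2+s[1]*d2
    return (p+q)/2,np.linalg.norm(p-q)
def proj(n,P):
    m=imaging.camera_model(n); return cv2.projectPoints(np.array(P,float).reshape(-1,3),m["rvec"],m["tvec"],K(m),m["D"])[0][:,0]
E
python3 - <<'E'
from h import *
t=cv2.imread("pics/top0.png")[165:245,190:300]; s=cv2.imread("pics/side0.png")[130:230,185:295]
t=cv2.resize(t,(550,400),interpolation=cv2.INTER_CUBIC); 
t=cv2.resize(cv2.imread("pics/top0.png")[165:245,190:280],(400,356),interpolation=cv2.INTER_CUBIC)
s=cv2.resize(cv2.imread("pics/side0.png")[140:229,195:295],(400,356),interpolation=cv2.INTER_CUBIC)
cv2.imwrite("pics/crop0.png",np.hstack([t,s]))
for n in("top","side"):
    hsv=cv2.cvtColor(cv2.imread(f"pics/{n}0.png"),cv2.COLOR_BGR2HSV)
    for nm,lo,hi in(("blue",(100,120,60),(125,255,255)),("brass",(12,110,80),(28,255,255))):
        c,l,st,ce=cv2.connectedComponentsWithStats(cv2.inRange(hsv,lo,hi))
        print(n,nm,[(st[i].tolist(),ce[i].round(1).tolist()) for i in range(1,c) if st[i][4]>12 and 130<ce[i][1]<300 and 140<ce[i][0]<310])
E
```

```text
top blue [([198, 131, 13, 13, 96], [205.0, 137.3]), ([239, 171, 12, 12, 98], [244.2, 176.3]), ([203, 184, 12, 16, 108], [208.2, 191.0]), ([239, 187, 8, 6, 33], [242.6, 189.8]), ([255, 203, 13, 16, 113], [260.8, 210.8]), ([153, 206, 11, 11, 58], [157.8, 210.4]), ([183, 229, 11, 12, 64], [188.4, 234.7]), ([268, 247, 29, 39, 541], [282.7, 265.5]), ([260, 286, 7, 8, 29], [263.0, 289.3]), ([269, 291, 6, 8, 28], [271.6, 294.4])]
top brass [([229, 137, 16, 14, 128], [237.0, 145.0]), ([145, 160, 7, 4, 23], [147.8, 161.6]), ([221, 229, 13, 8, 61], [226.8, 232.8]), ([264, 281, 6, 4, 18], [266.2, 282.4]), ([273, 286, 6, 5, 20], [275.5, 288.0])]
side blue [([264, 144, 18, 40, 205], [273.4, 164.7]), ([196, 158, 11, 11, 48], [201.8, 161.6]), ([237, 160, 17, 16, 101], [243.9, 165.3]), ([188, 183, 12, 12, 90], [193.7, 187.6]), ([251, 197, 18, 17, 190], [259.1, 204.1]), ([165, 217, 73, 25, 1027], [202.2, 228.1])]
side brass [([235, 130, 8, 5, 18], [237.3, 132.2]), ([213, 192, 6, 11, 46], [215.1, 196.8]), ([175, 222, 7, 13, 68], [177.9, 228.1])]
```

View pics/crop0.png

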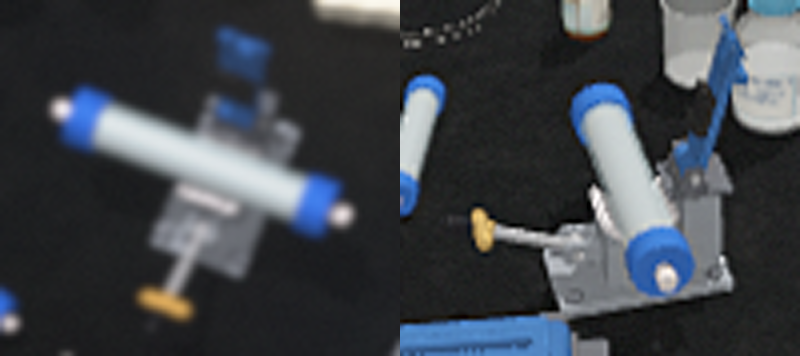

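The crop confirms it. The open clamp holds the large column; its bar is at top (226.8,232.8) / side (215,197) and its blue flap is at side (273,165), thrown back. Now the geometry.

Run:
```python
from h import *
np.set_printoptions(precision=4,suppress=True)
A=two((208.2,191.0),(243.9,165.3));B=two((260.8,210.8),(259.1,204.1));print("fit",A,B,np.linalg.norm(A[0]-B[0]))
a,b=onz("top",(208.2,191.0),.066),onz("top",(260.8,210.8),.066); c=(a+b)/2; v=a-b; yaw=np.arctan2(-v[0],v[1]); print("z66",a,b,c,np.linalg.norm(v[:2]),"yaw",yaw)
print("bar",two((226.8,232.8),(215.1,196.8)))
print("flaptip",two((244.2,174),(273.4+3,150)))
print("foot",[onz("top",p,.008) for p in((223.8,219),(244.5,227.4),(257.5,194.3),(236.,186.8))])
# in clamp frame
for nm,uv,z in(("bottle_stain",(237,150),.0),("pbs",(208,155),0.),("beaker",(182,158),0)):print(nm,onz("top",uv,z))
X=np.array([np.cos(yaw),np.sin(yaw),0]);Y=np.array([-np.sin(yaw),np.cos(yaw),0]);Z=np.array([0,0,1.])
O=np.array([c[0],c[1],0])
print("X",X,"O",O)
W=lambda x,y,z:O+x*X+y*Y+z*Z
P=[W(sx*.054,sy*.032,.008) for sx,sy in((-1,1),(-1,-1),(1,-1),(1,1))]
for n in("top","side"):
    print(n,"foot",proj(n,P).round(1).tolist(),"hinge",proj(n,[W(.038,0,.078),W(.030,0,.078),W(.046,0,.078)]).round(1).tolist(),"pivot",proj(n,[W(-.038,0,.03)]).round(1).tolist())
    print([ (th,proj(n,[W(.038-.094*np.cos(th),0,.078+.094*np.sin(th))]).round(1).tolist()) for th in(1.75,1.9,2.1)])
    print("bar",[ (th,proj(n,[W(-.038-.06*np.sin(th),0,.03+.06*np.cos(th))]).round(1).tolist()) for th in(1.15,1.28,1.42)])
```

```text
fit (array([0.6282, 0.17  , 0.0692]), np.float64(0.0012866299021986295)) (array([0.5736, 0.0176, 0.0624]), np.float64(0.0009827208831442711)) 0.16207161264174774
z66 [0.6295 0.1703 0.066 ] [0.5734 0.0172 0.066 ] [0.6015 0.0937 0.066 ] 0.16308779038978197 yaw -0.35161902266943285
bar (array([0.5103, 0.1137, 0.0531]), np.float64(0.00027760454107048283))
flaptip (array([0.6549, 0.0606, 0.1581]), np.float64(0.0026884279492119696))
foot [array([0.5582, 0.1296, 0.008 ]), array([0.5338, 0.0672, 0.008 ]), array([0.6352, 0.031 , 0.008 ]), array([0.6575, 0.0965, 0.008 ])]
bottle_stain [0.7766 0.0981 0.    ]
pbs [0.7592 0.1869 0.    ]
beaker [0.7485 0.2664 0.    ]
X [ 0.9388 -0.3444  0.    ] O [0.6015 0.0937 0.    ]
top foot [[219.6, 217.8], [239.5, 225.3], [252.9, 192.3], [233.2, 185.0]] hinge [[239.0, 187.9], [237.9, 190.4], [240.0, 185.3]] pivot [[230.7, 215.3]]
[(1.75, [[238.2, 173.9]]), (1.9, [[240.2, 169.6]]), (2.1, [[242.8, 164.8]])]
bar [(1.15, [[222.6, 231.3]]), (1.28, [[222.6, 232.5]]), (1.42, [[222.7, 233.5]])]
side foot [[229.0, 198.6], [233.8, 213.7], [276.5, 206.4], [270.1, 191.9]] hinge [[266.5, 177.0], [263.3, 177.5], [269.7, 176.5]] pivot [[237.1, 197.8]]
[(1.75, [[272.6, 142.9]]), (1.9, [[278.3, 143.5]]), (2.1, [[285.3, 145.4]])]
bar [(1.15, [[214.2, 193.3]]), (1.28, [[213.3, 196.0]]), (1.42, [[212.9, 198.8]])]
```

Clamp frame: origin ≈ (0.596, 0.081), yaw ≈ -0.355. The measured bar gives a bolt angle ≈ 1.16 and the flap tip gives θ ≈ 1.8, both within the given ranges. The jaw axis already lies along clamp y. I'll fly behind the flap with the fingers shut.

```bash
python3 -m creep '{"claw":[0,0,0,0,0,0,0,0,0,0,0,0,0,0,0,0,0],"travel":[[0.273,-0.235,0],[0.273,-0.235,0],[0.273,-0.235,0],[0.273,-0.235,0],[0.273,-0.235,0],[0.273,-0.235,0],[0.273,-0.235,0],[0.273,-0.235,0],[0.273,-0.235,0],[0.273,-0.235,0],[0.273,-0.235,0],[0.273,-0.235,0],[0.273,-0.235,0],[0.273,-0.235,0],[0.273,-0.235,0],[0.273,-0.235,0],[0,0,0]],"rot":[[0,0,0],[0,0,0],[0,0,0],[0,0,0],[0,0,0],[0,0,0],[0,0,0],[0,0,0],[0,0,0],[0,0,0],[0,0,0],[0,0,0],[0,0,0],[0,0,0],[0,0,0],[0,0,0],[0,0,0]]}' 30
cat > c.py <<'E'
# where is the tool in the clamp frame, and clamp-axis force
from h import *
O=np.array([.5962,.0811,0]);a=-.355
Rz=np.array([[np.cos(a),-np.sin(a),0],[np.sin(a),np.cos(a),0],[0,0,1]])
def st():
    s=bot.observe(); print("t",round(s["clock"],2),"clampTCP mm",(1e3*Rz.T@(s["eef_pos"]-O)).round(1),"F",(Rz.T@s["wrist_force"]).round(2),"open",round(s["opening"],2),"rot",s["tcp_rot"].round(3))
def units(x,y,z): # TCP target in clamp mm -> total travel in move units
    s=bot.observe(); d=Rz@np.array([x,y,z])/1e3+O-s["eef_pos"]; print("to",(x,y,z),(d/.12).round(3))
E
python3 -c "
from c import *;st();units(111,0,147)"
```

```text
clock: 2.22
eef_pos: [0.7017, 0.0409, 0.2462]
tcp_rot: [-0.54, -3.093, 0.001]
wrist_force: [0.6, 0.3, -0.1]
opening: -0.0
gripper_force: 0.0
t 2.23 clampTCP mm [112.8  -1.  246.2] F [ 0.43  0.43 -0.1 ] open -0.0 rot [-5.400e-01 -3.093e+00  1.000e-03]
to (111, 0, 147) [-0.012  0.013 -0.826]
```

```bash
python3 -m creep '{"claw":[0,0,0,0,0],"travel":[[0,0,-0.21],[0,0,-0.21],[0,0,-0.21],[0,0,-0.19],[0,0,0]],"rot":[[0,0,0],[0,0,0],[0,0,0],[0,0,0],[0,0,0]]}'
python3 - <<'E'
from c import *
st()
s=imaging.camera("side")[100:240,190:330,::-1];t=imaging.camera("top")[140:250,190:300,::-1]
cv2.imwrite("pics/c1.png",np.hstack([cv2.resize(s,(400,400),interpolation=3),cv2.resize(t,(400,400),interpolation=3)]))
E
```

```text
clock: 2.85
eef_pos: [0.6994, 0.044, 0.1482]
tcp_rot: [-0.534, -3.092, 0.0]
wrist_force: [-0.4, 0.3, 0.1]
opening: -0.003
gripper_force: 0.0
t 2.85 clampTCP mm [109.7   1.1 148.2] F [-0.47  0.19  0.11] open -0.0 rot [-0.534 -3.092  0.   ]
```

View pics/c1.png

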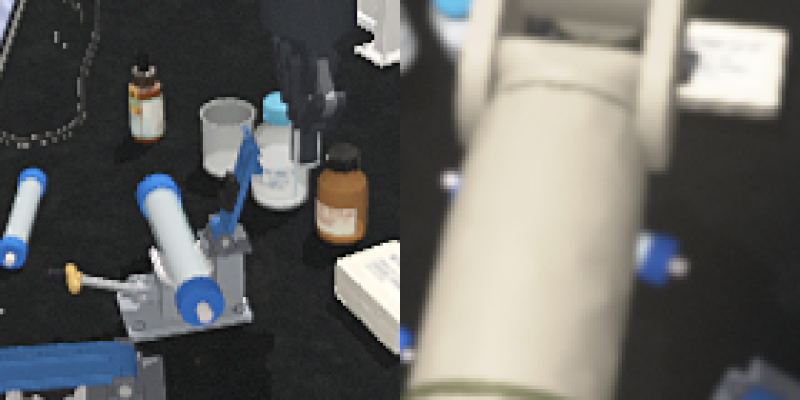

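The picture shows the fingers at crop (308,150), clear behind the flap at crop (245,165), with the bottles below and clear. I'll push the flap forward.

```bash
python3 -m creep '{"claw":[0,0,0,0,0,0,0,0,0],"travel":[[-0.042,0.0145,0],[-0.042,0.0145,0],[-0.042,0.0145,0],[-0.042,0.0145,0],[-0.042,0.0145,0],[-0.042,0.0145,0],[-0.042,0.0145,0],[-0.042,0.0145,0],[-0.042,0.0145,0]],"rot":[[0,0,0],[0,0,0],[0,0,0],[0,0,0],[0,0,0],[0,0,0],[0,0,0],[0,0,0],[0,0,0]]}'
python3 -c "from c import *;st()"
```

```text
clock: 4.08
eef_pos: [0.655, 0.059, 0.1499]
tcp_rot: [0.536, 3.095, 0.0]
wrist_force: [2.5, -0.9, 1.1]
opening: 0.001
gripper_force: 0.9
t 4.08 clampTCP mm [ 62.8  -0.3 149.9] F [ 2.65 -0.02  1.07] open 0.0 rot [0.536 3.095 0.   ]
```

```bash
python3 -m creep '{"claw":[0,0,0,0,0,0,0,0,0,0],"travel":[[-0.042,0.0157,-0.003],[-0.042,0.0157,-0.003],[-0.042,0.0157,-0.003],[-0.042,0.0157,-0.003],[-0.0415,0.0155,-0.018],[-0.0415,0.0155,-0.018],[-0.0415,0.0155,-0.018],[-0.032,0.012,-0.029],[-0.032,0.012,-0.029],[-0.032,0.012,-0.029]],"rot":[[0,0,0],[0,0,0],[0,0,0],[0,0,0],[0,0,0],[0,0,0],[0,0,0],[0,0,0],[0,0,0],[0,0,0]]}'
python3 - <<'E'
from c import *
st()
s=imaging.camera("side")[100:240,190:330,::-1]
cv2.imwrite("pics/c2.png",cv2.resize(s,(560,560),interpolation=3))
E
```

```text
clock: 5.32
eef_pos: [0.6084, 0.0765, 0.1313]
tcp_rot: [-0.536, -3.095, -0.0]
wrist_force: [0.6, 0.8, 1.2]
opening: 0.001
gripper_force: 0.6
t 5.33 clampTCP mm [ 1.300e+01 -1.000e-01  1.313e+02] F [0.27 0.99 1.22] open 0.0 rot [-0.536 -3.095 -0.   ]
```

View pics/c2.png

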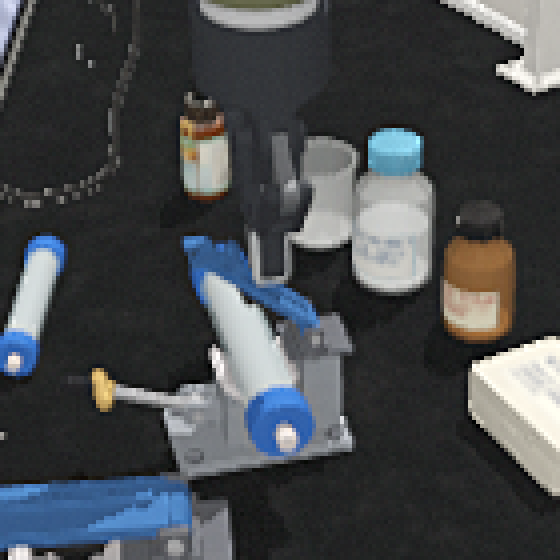

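The flap is at about 0.6 rad over the column, with the fingertip on it at crop (270,275). I'll lower further.

```bash
python3 -m creep '{"claw":[0,0,0,0,0,0,0],"travel":[[-0.0235,0.009,-0.0375],[-0.0235,0.009,-0.0375],[-0.0235,0.009,-0.0375],[-0.009,0.0035,-0.029],[-0.009,0.0035,-0.029],[-0.009,0.0035,-0.025],[0,0,0]],"rot":[[0,0,0],[0,0,0],[0,0,0],[0,0,0],[0,0,0],[0,0,0],[0,0,0]]}'
python3 -c "from c import *;st()"
```

```text
clock: 6.25
eef_pos: [0.5968, 0.0809, 0.1078]
tcp_rot: [-0.536, -3.095, 0.0]
wrist_force: [0.0, -0.1, -0.0]
opening: -0.0
gripper_force: 0.0
t 6.25 clampTCP mm [  0.6   0.  107.8] F [ 0.08 -0.11 -0.01] open -0.0 rot [-0.536 -3.095  0.   ]
```

```bash
python3 -m creep '{"claw":[0,0,0,0],"travel":[[0,0,-0.009],[0,0,-0.009],[0,0,-0.006],[0,0,0]],"rot":[[0,0,0],[0,0,0],[0,0,0],[0,0,0]]}'
python3 -c "from c import *;st()"
```

```text
clock: 6.75
eef_pos: [0.597, 0.0808, 0.1051]
tcp_rot: [-0.536, -3.095, 0.0]
wrist_force: [-0.5, 0.1, 0.8]
opening: 0.001
gripper_force: 0.0
t 6.75 clampTCP mm [  0.8   0.  105.1] F [-0.51 -0.08  0.79] open 0.0 rot [-0.536 -3.095  0.   ]
```

```bash
for i in 1 2 3; do python3 -m creep '{"claw":[0,0],"travel":[[0,0,-0.006],[0,0,0]],"rot":[[0,0,0],[0,0,0]]}' >/dev/null; python3 -c "from c import *;st()"; done
```

```text
t 7.0 clampTCP mm [  0.8   0.  104.4] F [-0.25  0.23 -0.03] open 0.0 rot [-0.536 -3.095  0.   ]
t 7.25 clampTCP mm [  0.7   0.  103.7] F [-0.23 -0.22  0.51] open -0.0 rot [-0.536 -3.095  0.   ]
t 7.5 clampTCP mm [  0.8   0.  103.1] F [-0.92  0.42  0.35] open -0.0 rot [-0.536 -3.096  0.   ]
```

```bash
for i in 1 2 3 4; do python3 -m creep '{"claw":[0,0],"travel":[[0,0,-0.004],[0,0,0]],"rot":[[0,0,0],[0,0,0]]}' >/dev/null; python3 -c "from c import *;st()"; done
```

```text
t 7.75 clampTCP mm [  0.7   0.  102.7] F [-1.51 -1.18  2.8 ] open -0.0 rot [-0.536 -3.096  0.   ]
t 8.0 clampTCP mm [7.000e-01 1.000e-01 1.023e+02] F [-3.22 -0.49  5.02] open -0.0 rot [-0.536 -3.095 -0.   ]
t 8.25 clampTCP mm [7.000e-01 1.000e-01 1.021e+02] F [-4.06 -0.99  7.34] open 0.0 rot [-0.536 -3.095  0.   ]
t 8.5 clampTCP mm [6.000e-01 1.000e-01 1.019e+02] F [-5.46 -1.02  9.99] open -0.0 rot [-0.536 -3.095  0.   ]
```

The liner contact shows clearly, with about 10 N at the tip, so the flap is shut. I'll lift and go round to the bolt side.

```bash
python3 -m creep '{"claw":[0,0,0,0,0,0,0,0,0,0,0,0,0,0],"travel":[[0,0,0.1],[0,0,0.2],[0,0,0.24],[-0.189,0.07,0],[-0.189,0.07,0],[-0.189,0.07,0],[-0.189,0.07,0],[-0.189,0.07,0],[-0.189,0.07,0],[0,0,-0.2],[0,0,-0.2],[0,0,-0.2],[0,0,-0.2],[0,0,0]],"rot":[[0,0,0],[0,0,0],[0,0,0],[0,0,0],[0,0,0],[0,0,0],[0,0,0],[0,0,0],[0,0,0],[0,0,0],[0,0,0],[0,0,0],[0,0,0],[0,0,0]]}'
python3 - <<'E'
from c import *
st()
s=imaging.camera("side")[120:230,180:290,::-1];t=imaging.camera("top")[160:260,190:290,::-1]
cv2.imwrite("pics/c3.png",np.hstack([cv2.resize(s,(400,400),interpolation=3),cv2.resize(t,(400,400),interpolation=3)]))
E
```

```text
clock: 10.25
eef_pos: [0.4604, 0.1312, 0.0692]
tcp_rot: [-0.536, -3.093, 0.001]
wrist_force: [0.0, -0.1, -1.1]
opening: 0.003
gripper_force: 0.0
t 10.25 clampTCP mm [-144.8   -0.3   69.2] F [ 0.05 -0.08 -1.07] open 0.0 rot [-5.360e-01 -3.093e+00  1.000e-03]
```

View pics/c3.png

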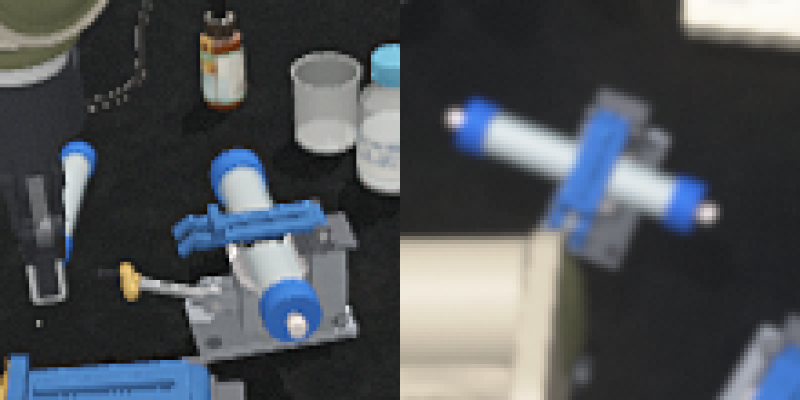

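The flap is level over the column with its prongs at side crop (185,235). The bolt is still out, its bar at crop (130,282). I'll push the knob up and in with the finger face.

```bash
python3 -m creep '{"claw":[0,0,0,0,0,0,0,0],"travel":[[0.0328,-0.0122,0],[0.0328,-0.0122,0],[0.0328,-0.0122,0],[0.0328,-0.0122,0],[0.0305,-0.0113,0.045],[0.0305,-0.0113,0.05],[0.0305,-0.0113,0.05],[0.0305,-0.0113,0.05]],"rot":[[0,0,0],[0,0,0],[0,0,0],[0,0,0],[0,0,0],[0,0,0],[0,0,0],[0,0,0]]}'
python3 - <<'E'
from c import *
st()
p=onz("top",(230,214),.082);print("prong tip clamp",(1e3*Rz.T@(p-O)).round(1))
s=imaging.camera("side")[120:230,180:290,::-1]
cv2.imwrite("pics/c4.png",cv2.resize(s,(440,440),interpolation=3))
E
```

```text
clock: 11.35
eef_pos: [0.4899, 0.1205, 0.0934]
tcp_rot: [-0.535, -3.091, -0.0]
wrist_force: [-5.3, 1.7, 3.6]
opening: -0.0
gripper_force: 3.4
t 11.35 clampTCP mm [-113.4   -0.    93.4] F [-5.6  -0.21  3.63] open -0.0 rot [-0.535 -3.091 -0.   ]
prong tip clamp [-41.7   8.1  82. ]
```

View pics/c4.png

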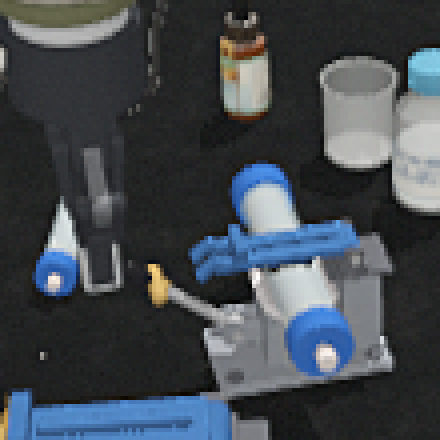

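The bolt has swung up; the bar is now at crop (158,285). Continuing along the arc.

```bash
python3 -m creep '{"claw":[0,0,0,0,0],"travel":[[0.0297,-0.011,0.0317],[0.0297,-0.011,0.0317],[0.0297,-0.011,0.0317],[0.0297,-0.011,0.0317],[0.0297,-0.011,0.029]],"rot":[[0,0,0],[0,0,0],[0,0,0],[0,0,0],[0,0,0]]}' >/dev/null
python3 -c "from c import *;st()"
python3 -m creep '{"claw":[0,0,0,0],"travel":[[0.025,-0.0093,0.008],[0.025,-0.0093,0.008],[0.025,-0.0093,0.008],[0,0,0]],"rot":[[0,0,0],[0,0,0],[0,0,0],[0,0,0]]}' >/dev/null
python3 - <<'E'
from c import *
st()
s=imaging.camera("side")[140:220,200:280,::-1]
cv2.imwrite("pics/c5.png",cv2.resize(s,(480,480),interpolation=3))
E
```

```text
t 12.03 clampTCP mm [-92.6  -0.  112.3] F [-1.51  0.87 -0.33] open 0.0 rot [0.536 3.095 0.   ]
t 12.53 clampTCP mm [-83.   -0.  114.9] F [-0.37  0.57 -0.21] open -0.0 rot [ 0.536  3.095 -0.   ]
```

View pics/c5.png

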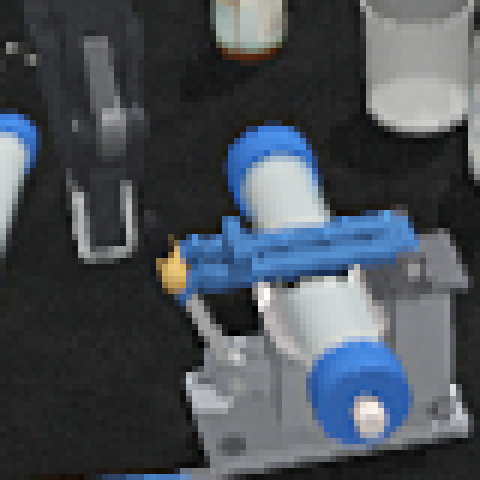

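The bar is at the nose, at crop (172,268), with the finger on the knob above it. Now small pushes by feel.

```bash
for i in 1 2 3 4 5; do python3 -m creep '{"claw":[0,0],"travel":[[0.0105,-0.0039,0.001],[0,0,0]],"rot":[[0,0,0],[0,0,0]]}' >/dev/null; python3 -c "from c import *;st()"; done
```

```text
t 12.82 clampTCP mm [-81.9  -0.  115. ] F [-1.04 -0.07 -0.31] open -0.0 rot [-0.536 -3.096 -0.   ]
t 13.07 clampTCP mm [-80.8  -0.  115.1] F [-1.89  0.12  1.4 ] open -0.0 rot [-0.536 -3.095  0.   ]
t 13.32 clampTCP mm [-79.3  -0.  115.2] F [-3.34 -0.98  1.91] open 0.0 rot [-0.536 -3.095  0.   ]
t 13.57 clampTCP mm [-77.9  -0.  115.4] F [-3.87 -0.63  2.15] open -0.0 rot [-0.536 -3.096 -0.   ]
t 13.82 clampTCP mm [-76.5  -0.  115.5] F [-3.72 -1.05  2.42] open 0.0 rot [-0.536 -3.096  0.   ]
```

```bash
for i in 1 2 3 4 5 6; do python3 -m creep '{"claw":[0,0],"travel":[[0.0085,-0.0032,0.001],[0,0,0]],"rot":[[0,0,0],[0,0,0]]}' >/dev/null; python3 -c "from c import *;st()"; done
```

```text
t 14.07 clampTCP mm [-75.5  -0.  115.7] F [-4.14 -0.03  4.02] open -0.0 rot [-0.536 -3.095  0.   ]
t 14.32 clampTCP mm [-74.6  -0.  115.7] F [-5.12 -0.6   4.11] open 0.0 rot [-0.536 -3.095 -0.   ]
t 14.57 clampTCP mm [-73.5  -0.  115.9] F [-5.46 -0.33  4.53] open 0.0 rot [-0.536 -3.095 -0.   ]
t 14.82 clampTCP mm [-7.26e+01 -1.00e-01  1.16e+02] F [-6.61 -1.02  3.86] open 0.0 rot [-0.536 -3.094 -0.   ]
t 15.07 clampTCP mm [-71.6  -0.  116.1] F [-6.96  0.58  4.96] open 0.0 rot [-0.535 -3.094 -0.   ]
t 15.32 clampTCP mm [-7.010e+01 -1.000e-01  1.162e+02] F [-5.7   0.55  3.87] open 0.0 rot [-0.536 -3.095  0.   ]
```

```bash
for i in 1 2 3 4; do python3 -m creep '{"claw":[0,0],"travel":[[0.0065,-0.0024,0],[0,0,0]],"rot":[[0,0,0],[0,0,0]]}' >/dev/null; python3 -c "from c import *;st()"; done
```

```text
t 15.57 clampTCP mm [-6.890e+01 -1.000e-01  1.162e+02] F [-3.86  0.13  1.92] open 0.0 rot [0.536 3.095 0.   ]
t 15.82 clampTCP mm [-6.800e+01 -1.000e-01  1.162e+02] F [-1.46  0.11  0.32] open -0.0 rot [ 0.536  3.095 -0.   ]
t 16.07 clampTCP mm [-6.730e+01 -1.000e-01  1.162e+02] F [-1.28 -0.18  0.39] open -0.01 rot [ 0.536  3.095 -0.   ]
t 16.32 clampTCP mm [-6.650e+01 -1.000e-01  1.162e+02] F [-0.23  0.09  0.16] open 0.0 rot [ 0.536  3.095 -0.   ]
```

The force fell off at TCP x ≈ -69, so the bar is over the lip. I'll push gently on until the stop is felt.

```bash
for i in 1 2 3 4 5 6; do python3 -m creep '{"claw":[0,0],"travel":[[0.0065,-0.0024,0],[0,0,0]],"rot":[[0,0,0],[0,0,0]]}' >/dev/null; python3 -c "from c import *;st()"; done
```

```text
t 16.57 clampTCP mm [-6.570e+01 -1.000e-01  1.162e+02] F [-0.43 -0.98  0.31] open -0.0 rot [ 0.536  3.095 -0.   ]
t 16.82 clampTCP mm [-6.490e+01 -1.000e-01  1.162e+02] F [-0.56  0.08 -0.19] open -0.0 rot [0.536 3.095 0.   ]
t 17.07 clampTCP mm [-6.410e+01 -1.000e-01  1.162e+02] F [ 0.14 -0.13 -0.43] open 0.0 rot [ 0.536  3.095 -0.   ]
t 17.32 clampTCP mm [-6.330e+01 -1.000e-01  1.162e+02] F [0.14 0.49 0.09] open -0.0 rot [ 0.536  3.096 -0.   ]
t 17.57 clampTCP mm [-6.250e+01 -1.000e-01  1.162e+02] F [ 0.45 -0.09 -0.1 ] open -0.0 rot [ 0.536  3.095 -0.   ]
t 17.82 clampTCP mm [-6.170e+01 -1.000e-01  1.162e+02] F [-0.74 -0.5  -0.19] open 0.0 rot [-0.536 -3.096  0.   ]
```

```bash
for i in 1 2 3 4; do python3 -m creep '{"claw":[0,0],"travel":[[0.005,-0.0018,0],[0,0,0]],"rot":[[0,0,0],[0,0,0]]}' >/dev/null; python3 -c "from c import *;st()"; done
python3 - <<'E'
from c import *
s=imaging.camera("side")[140:220,200:280,::-1]
cv2.imwrite("pics/c6.png",cv2.resize(s,(480,480),interpolation=3))
E
```

```text
t 18.07 clampTCP mm [-61.1  -0.  116.2] F [-0.83  0.1  -1.45] open -0.0 rot [0.536 3.096 0.   ]
t 18.32 clampTCP mm [-60.4  -0.  116.2] F [ 0.43  0.39 -0.66] open 0.0 rot [ 0.536  3.096 -0.   ]
t 18.57 clampTCP mm [-59.8  -0.  116.2] F [-0.56 -0.11  0.29] open -0.0 rot [ 0.536  3.095 -0.   ]
t 18.82 clampTCP mm [-59.2  -0.  116.2] F [ 0.21  0.23 -0.24] open -0.0 rot [-0.536 -3.095  0.   ]
```

View pics/c6.png

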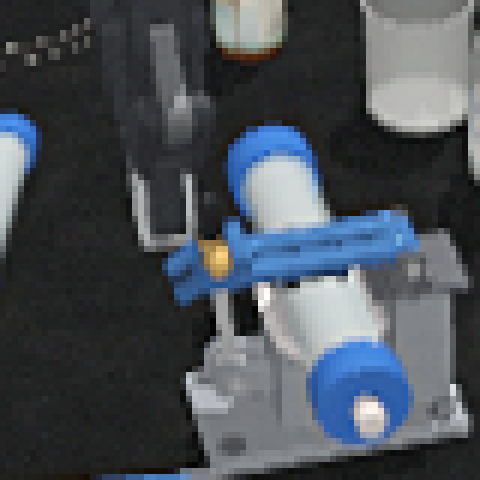

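The bar sits just in front of the ridge at crop (217,258), with the prongs out in front of it. The finger is still short of the knob, so I'll feel for the stop.

```bash
for i in 1 2 3 4 5 6; do python3 -m creep '{"claw":[0,0],"travel":[[0.005,-0.0018,0],[0,0,0]],"rot":[[0,0,0],[0,0,0]]}' >/dev/null; python3 -c "from c import *;st()"; done
```

```text
t 19.12 clampTCP mm [-58.5  -0.  116.2] F [-0.51 -0.21  0.22] open 0.0 rot [-0.536 -3.095 -0.   ]
t 19.38 clampTCP mm [-57.8  -0.  116.2] F [-0.26 -0.05  0.29] open -0.0 rot [0.536 3.095 0.   ]
t 19.62 clampTCP mm [-57.5   0.  116.2] F [-1.91  0.02  1.78] open 0.0 rot [-0.536 -3.095 -0.   ]
t 19.88 clampTCP mm [-57.3  -0.  116.2] F [-5.91 -0.72  3.88] open 0.0 rot [-0.535 -3.094 -0.   ]
t 20.12 clampTCP mm [-57.1   0.  116.2] F [-8.77 -0.48  5.17] open 0.0 rot [-0.535 -3.093 -0.   ]
t 20.38 clampTCP mm [-57.    0.  116.1] F [-11.83  -1.23   7.18] open -0.0 rot [-0.535 -3.091 -0.   ]
```

There is a firm stop at bolt angle ≈ 0.03, so the bar is seated. I'll retreat straight out and check.

```bash
python3 -m creep '{"claw":[0,0,0,0,0,0,0,0,0],"travel":[[-0.03,0.011,0],[-0.12,0.044,0],[-0.2,0.074,0],[-0.2,0.074,0.1],[0,0,0.2],[0,0,0],[0,0,0],[0,0,0],[0,0,0]],"rot":[[0,0,0],[0,0,0],[0,0,0],[0,0,0],[0,0,0],[0,0,0],[0,0,0],[0,0,0],[0,0,0]]}'
python3 - <<'E'
from c import *
st()
s=imaging.camera("side")[140:220,200:280,::-1]
cv2.imwrite("pics/c7.png",cv2.resize(s,(480,480),interpolation=3))
E
```

```text
clock: 21.5
eef_pos: [0.4782, 0.1246, 0.1516]
tcp_rot: [-0.536, -3.095, 0.0]
wrist_force: [0.4, -0.6, -0.9]
opening: 0.003
gripper_force: 0.0
t 21.5 clampTCP mm [-125.8   -0.2  151.6] F [ 0.61 -0.44 -0.93] open 0.0 rot [-0.536 -3.095  0.   ]
```

View pics/c7.png

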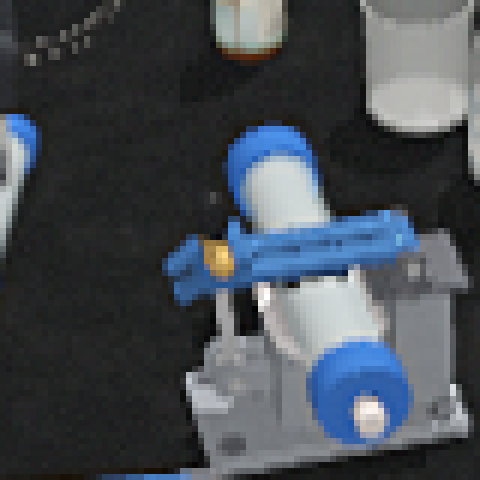

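The bar stays in its seat at crop (220,258), the flap is level, the column is in its saddle and the fingers are clear.

```bash
python3 -c "
from cell import bot
print(bot.finish_job())"
```

```text
the job is handed in; nothing more can be done
None
```

I shut the clamp, and its bar is seated against the stop and holding by itself with the fingers clear; I handed the job in at about 21.5 s, with clamp pushes peaking at about 14 N in total at the final stop check (your guide was about 12 N), and the hand-in gave no verdict.

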